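# Offer up the suspension arm at its hinge and hold it for the pin

## Task

Pick up the blue wishbone (the suspension arm) with the two knuckles and bring its knuckles into the gaps between the three aluminium lugs on the side of the car chassis, so that all the holes line up for the hinge pin. Finish holding it there, level, right way up and still, with the weight in the gripper and the wishbone not pressed against the chassis: do not let go, I will slide the pin in myself. Leave the orange arm and the other loose things on the bench where they are.

Things in the scene. Friction and masses are not known exactly. Their poses are not given: they have to be found in the camera images.
- wishbone: The wishbone (suspension arm) to fit: blue, loose, lying flat, about 0.13 kg, 131 mm long (x -60 to 71), 46 wide at the fork, 28 high. Origin: on its underside, below the middle of the part to grip; x points to the two knuckles, y across, z up. A 46 mm wide cross bar (x 21 to 35, z 4 to 18) carries two prongs ending in the knuckles; the outer end (x -60 to -46) is 34 wide, 22 high.
- wishbone_grip (a point): Middle of the blue wishbone's rib, the part to grip: 15 mm straight above the wishbone's origin, close to its centre of mass. The rib is 22 mm wide across y, from x = -48 to 22 along the arm, its flat upright sides from z = 2 to 28, free on both sides. Axes as the wishbone's.
- wishbone_bore (a point): Midway between the wishbone's two knuckles on their common hole axis: 60 mm along +x, 11 mm up from the wishbone's origin. y is the hole axis; axes as the wishbone's. The knuckles are rings, 22 mm outside, 12 mm hole, each 12 mm wide (y 11 to 23 on either side).
- chassis: The car chassis, fixed, on a black stand, hinge side towards the robot. Origin: on the bench, right under lug_bore. -x points out of the hinge to the robot, y along the hinge axis, z up. Blue plate: x 12 to 142, y -80 to 190, z 60 to 66. Steel jamb block behind the lugs: front face x = 12, y -39 to 39, z 66 to 106. Nothing is higher than 122 mm; the space below and in front of the lugs is free.
- lug_bore (a point): Middle of the level hole axis (y) of the chassis's three aluminium lugs, 85 mm above the bench; axes as the chassis's. Lugs: rings 22 mm outside, 12 mm hole, open to front, above and below; y -8 to 8, 26 to 36.5, -36.5 to -26. The wishbone's knuckles enter the two 18 mm gaps with 3 mm to spare each side; with the holes in line they clear the jamb block by 1 mm.
- spare_arm: A different arm, orange, with one single 22 mm wide knuckle instead of a fork: not to be used. Loose, 131 mm long, 34 mm wide, 28 mm high; origin on its underside, x towards its knuckle.
- pin: Loose steel hinge pin lying on the bench, 8 mm diameter, 90 mm long along x, with a 14 mm head. Not used by the robot. Origin under its middle.
- wheel_a: Loose wheel lying flat, black tyre 72 mm diameter, 34 mm high, white rim. Origin under its centre.
- wheel_b: A second loose wheel like wheel_a.
- bottle: Loose white jar with a black cap, 52 mm diameter, 100 mm high. Origin under its centre.
- tape: Loose purple roll of tape lying flat, 64 mm diameter, 26 mm high. Origin under its centre.
- driver: Loose screwdriver with a yellow handle, 190 mm long, lying on the bench; x along it towards the blade.
Things that resemble listed ones, but are neither listed nor needed, are in the scene too. What is meant by the wishbone is not pink, and is the larger of those in its own colour.

How it is judged:
On the way:
1. the blue wishbone is in the gripper, lifted clear of the bench (height (world z) of wishbone above 0.03 m and contact force between the fingers and wishbone above 1 N), for 0.2 s.
At the end, for the whole second after the job is handed in: Fingers still hold the blue wishbone (over 1 N), still, its hole axis within 3 mm of the lugs' in depth and height, 4 mm along it, parallel within 0.08 rad; right way up, level within 0.14 rad; speed under 20 mm/s; under 10 N between it and chassis (x of wishbone_bore in the frame of lug_bore between -0.003 and 0.003 m and z of wishbone_bore in the frame of lug_bore between -0.003 and 0.003 m and y of wishbone_bore in the frame of lug_bore between -0.004 and 0.004 m and angle between the y axis of wishbone_bore and the y axis of lug_bore, either way round below 0.08 rad and angle between wishbone's own z axis and vertical below 0.14 rad and contact force between the fingers and wishbone above 1 N and contact force between wishbone and chassis below 10 N and linear speed of wishbone below 0.02 m/s); the arm keeps its last pose, push and grip.
It fails at once if a bystander (orange arm, pin, wheel, jar, tape, screwdriver) was moved more than 25 mm (distance of any of spare_arm, pin, wheel_a, wheel_b, bottle, tape, driver from where it was at the start of the episode above 0.025 m).
It also fails if it takes over 40 s, if anything falls off the work surface, if the arm or the gripper's body presses on something with over 40 N, if the wrist force passes 120 N, or if a joint passes its speed limit or range.

## Robot

A 6-joint arm with a two-finger parallel gripper is mounted at the origin on the work surface. World frame = base frame: x ahead of the robot, y to its left, z up, the work surface at z = 0. Lengths are in m, angles in rad, forces in N, time in s.
With the tool pointing down it reaches from about 0.375 to 0.825 m from the base axis. Payload 5.5 kg.
Tool frame: the origin (TCP) lies at the very end of the fingers, on their centre line; the grasp point (between the pads) lies 19 mm behind it; y points along the fingers, x is the direction in which the jaws open and shut, and the axes are right-handed (so a half turn about y gives the same grasp; the last joint's range is limited). The gripper opens to 85 mm and grips with 20 to 120 N. Pads are 22 mm wide; open, the fingers measure 114 mm over their backs; the gripper's body (76 mm by 85 mm) begins 54 mm behind the grasp point. The pads swing forward as they close: fully open they stand 13 mm farther back than shut.
Start: joints at [1.312, 0.314, -0.047, 1.21, 0, 1.571], TCP at [0.154, 0.58, 0.231] pointing down, gripper open.
Joint ranges: [-2.67, 2.67], [-0.69, 1.73], [-1.03, 1.25], [-2.08, 2.16], [-1.42, 1.45], [-3.14, 3.14]. Speed limits (rad/s): [2.39, 2.39, 3.01, 3.14, 3.14, 3.14].

## Interface

Orientations are given as a unit quaternion [x, y, z, w].
In Python, from station import manip gives the robot as it stands.
- The arm moves only by the shell command python3 -m pendant 'ROWS' [FORCE]. ROWS is JSON, a list that holds one entry, the list of rows, each a list of 7 numbers: the opening, from 0 (shut) to 1 (fully open), then the shift along the tool's x, y, z in m, then the turn, a rotation vector about the tool's x, y, z in rad. A call has exactly 5 rows; each row shifts and turns the commanded pose from where the row before left it, along the tool's axes as they then stand; what a row does not reach is not made up. A row lasts 1/8 s, in which the tool goes at most 62.5 mm and 10.7 degrees, less where a joint would pass 70% of its speed; a pose out of reach is approached as far as the arm can. A call is refused whole if a number of a shift passes 0.0625 or a number of a turn 0.188, either way. A call with a gripper value outside its range is refused whole. The fingers move at their own pace and stop on an object; FORCE is the grip in N (left out, the last holds). Time passes only in rows, so rows that do not move let the fingers close, or fill a call up. It gives the time, the measured TCP pose, the force and the opening at its end, in the units of the state.
- manip.sense(): the state, without advancing time (a new reading comes with each control period).
- manip.camera(name): name is "side" or "top"; returns a dict with "color" (480x640x3 uint8, blue, green, red), "K" (3x3 intrinsics, pixels), "k1" (the pictures are not rectified: a ray, as slopes to the right and down, at radius r is drawn at 1 + k1 r^2 times it, then the intrinsics apply), "R" (3x3) and "t" (3): a world point X has camera coordinates R X + t. Camera axes: x right, y down, z forward; pixel columns grow to the right and rows downward; lengths in m; the calibration is good to about 2 mm. A picture is of the moment at which its call begins. There is no depth.
- manip.close_job(): hands the job in, once; it reports no verdict.
Trained networks look in the newest picture that a camera, given by its name, has taken for a name from the list of things; names that differ only in an ending like _2 or _b are one class to them, and where a whole thing is asked for, a point or a joint stands for the part that bears it (a point fixed in the world has none). Each returns a list of dicts, best first, with "p" (0 to 1); they miss things now and then, are a little off and sometimes report something else, mostly with a low value. They report only what shows in the picture. A call takes as long as a camera call. They do not tell look-alikes from the thing itself.
- manip.look_for(camera, query): "bbox" ([left, top, right, bottom] in pixels, round what is visible of it).
- manip.spot_point(camera, query): "xy" ([column, row] in pixels: a listed point, or the origin of a listed thing).
The state is a dict: "time": time; "joints": joint angles; "joint_velocities": joint speeds; "effort": joint torques, N m; "position": TCP position; "tcp_rot": TCP orientation; "contact_force": force on the tool from outside, world axes, zero at the start; "torque": the same for the moment, N m; "gripper_width": opening from 0.0 (shut) to 1.0 (fully open).
Only numpy, scipy, OpenCV 4.12 (cv2) and the standard library are available. Lean on these libraries where they do the work, as an engineer would, in place of code of your own. Each camera call takes 0.05 s, during which the arm holds its last target.

## Working session

There is one attempt and no reset: what is moved stays moved. The work goes in short steps, Python scripts to look and compute and a shell command to move; the robot and the scene stay as the last step left them, time stands still between calls to the robot, and variables do not carry over. Pictures are saved under pics/ and viewed, and the job is handed in when it is done.

```bash
ls; mkdir -p pics; python3 - <<'E'
from station import manip
import cv2
s=manip.sense(); print({k:s[k] for k in('time','position','tcp_rot','contact_force','gripper_width')})
for n in('side','top'):
    c=manip.camera(n); cv2.imwrite(f'pics/{n}0.png',c['color']); print(n,c['K'],c['k1'],c['R'],c['t'])
    for q in('wishbone','chassis'): print(q,[( [round(v) for v in d['bbox']],round(d['p'],2)) for d in manip.look_for(n,q)])
    for q in('wishbone','wishbone_grip','wishbone_bore','lug_bore','spare_arm'): print(q,[( [round(v,1) for v in d['xy']],round(d['p'],2)) for d in manip.spot_point(n,q)])
E
```

```text
pics
{'time': 0.0, 'position': array([0.15340294, 0.57946776, 0.23041734]), 'tcp_rot': array([ 0.56070884,  0.43082644, -0.43178557, -0.55996017]), 'contact_force': array([ 0.03291998,  0.60438053, -0.00227358]), 'gripper_width': 0.9992841860448191}
side [[451.61191907   0.         313.29891177]
 [  0.         451.61191907 234.09119621]
 [  0.           0.           1.        ]] -0.02242325181515255 [[ 0.81588554 -0.57812116  0.01032979]
 [-0.35517814 -0.51518982 -0.7800179 ]
 [ 0.45626666  0.63273642 -0.62567193]] [-0.43025812  0.23698176  0.97692511]
wishbone [([323, 284, 364, 330], 0.83), ([359, 322, 386, 357], 0.81), ([262, 287, 292, 330], 0.68)]
chassis [([186, 188, 194, 211], 0.31)]
wishbone [([274.1, 310.1], 0.75), ([371.1, 345.3], 0.69), ([341.4, 308.1], 0.59)]
wishbone_grip [([343.2, 302.7], 0.68), ([270.7, 308.8], 0.68), ([373.0, 344.0], 0.55)]
wishbone_bore [([281.1, 326.4], 0.65), ([357.4, 292.9], 0.62), ([363.4, 329.9], 0.55)]
lug_bore [([361.0, 219.0], 0.9)]
spare_arm [([253.0, 212.5], 0.83)]
top [[522.60891046   0.         311.860163  ]
 [  0.         522.60891046 239.33474028]
 [  0.           0.           1.        ]] -0.11861785687669937 [[-0.00523321 -0.99998433 -0.00199   ]
 [-0.9863947   0.00548906 -0.16430269]
 [ 0.16431104  0.00110309 -0.98640796]] [-0.00484624  0.52565258  1.23286994]
wishbone [([372, 239, 407, 291], 0.94), ([330, 306, 389, 340], 0.92), ([418, 258, 454, 276], 0.53)]
chassis [([244, 100, 357, 188], 0.85), ([468, 208, 494, 234], 0.45)]
wishbone [([434.3, 268.1], 0.79), ([387.1, 267.5], 0.73), ([356.2, 319.3], 0.63)]
wishbone_grip [([355.3, 318.9], 0.93), ([385.5, 265.5], 0.89), ([436.8, 268.9], 0.74)]
wishbone_bore [([378.6, 330.5], 0.77), ([421.4, 262.3], 0.67), ([380.3, 243.5], 0.61)]
lug_bore [([322.7, 183.5], 0.84)]
spare_arm [([204.7, 257.0], 0.79)]
```

View pics/side0.png

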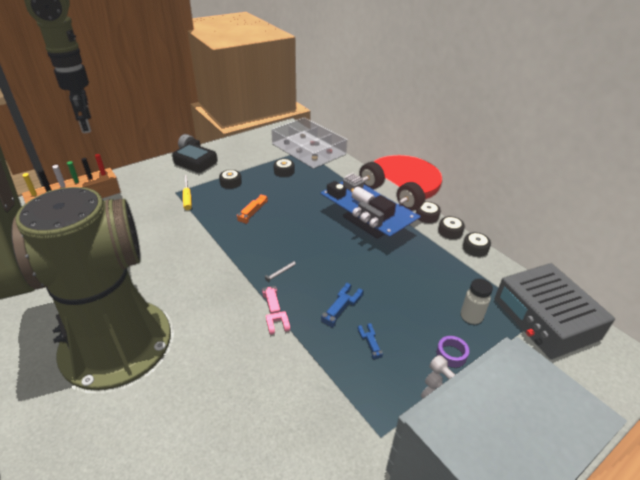

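View pics/top0.png

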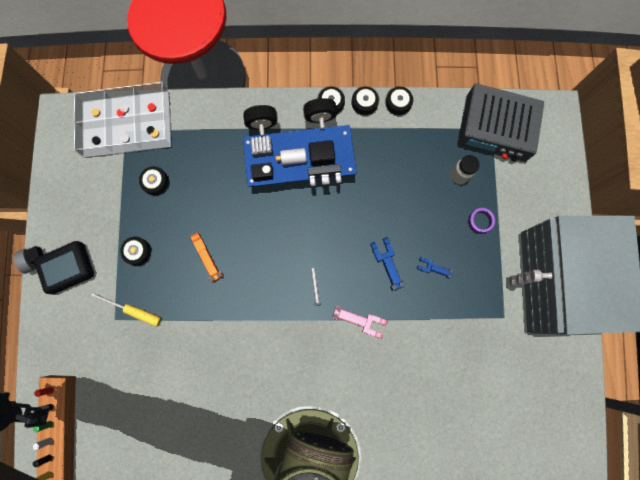

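The wanted part is the larger blue fork, at about (387,265) in top and (343,303) in side. The smaller blue fork at (435,268) in top and the pink one at (360,322) are decoys. The lugs are at (325,181) in top and (366,215) in side.

```bash
cat > h.py <<'E'
import numpy as np, cv2
from station import manip
from scipy.optimize import least_squares
def proj(c,X):
    X=np.atleast_2d(X); p=X@c['R'].T+c['t']; s=p[:,:2]/p[:,2:]
    s=s*(1+c['k1']*(s**2).sum(1,keepdims=True))
    return s@c['K'][:2,:2].T+c['K'][:2,2]
def ray(c,uv):
    d=(np.array(uv,float)-c['K'][:2,2])/np.array([c['K'][0,0],c['K'][1,1]]); s=d.copy()
    for _ in range(20): s=d/(1+c['k1']*(s@s))
    return -c['R'].T@c['t'], c['R'].T@np.r_[s,1]
def atz(c,uv,z):
    o,d=ray(c,uv); return o+d*(z-o[2])/d[2]
def tri(c1,u1,c2,u2):
    r=least_squares(lambda X:np.r_[proj(c1,X)[0]-u1,proj(c2,X)[0]-u2],atz(c1,u1,.05)); return r.x,r.fun
def crop(c,uv,half,name,f=8,pts=None):
    u,v=map(int,uv); im=c['color'].copy()
    im=cv2.resize(im[v-half:v+half,u-half:u+half],None,fx=f,fy=f,interpolation=cv2.INTER_CUBIC)
    if pts is not None:
        for p in pts: cv2.circle(im,tuple(int(round(a)) for a in ((np.array(p)-[u-half,v-half]+.5)*f)),3,(0,255,255),-1)
    cv2.imwrite('pics/'+name,im)
E
python3 - <<'E'
from h import *
T=manip.camera('top');S=manip.camera('side')
np.set_printoptions(precision=4,suppress=True)
print('lug',tri(T,[322.7,183.5],S,[361,219]),atz(T,[322.7,183.5],.085),atz(S,[361,219],.085))
print('grip',tri(T,[385.5,265.5],S,[343.2,302.7]),atz(T,[385.5,265.5],.015),atz(S,[343.2,302.7],.015))
print('bore',tri(T,[380.3,243.5],S,[357.4,292.9]),atz(T,[380.3,243.5],.011),atz(S,[357.4,292.9],.011))
crop(T,(387,263),36,'tw.png');crop(S,(343,305),36,'sw.png');crop(T,(325,178),36,'tl.png');crop(S,(370,215),36,'sl.png')
a=[cv2.imread(f'pics/{n}.png') for n in('tw','sw','tl','sl')]
cv2.imwrite('pics/all.png',cv2.resize(np.vstack([np.hstack(a[:2]),np.hstack(a[2:])]),(600,600),interpolation=cv2.INTER_AREA))
E
```

```text
lug (array([ 0.6569, -0.0349,  0.0792]), array([ 0.1093, -0.1783, -0.2251,  0.0476])) [ 0.6548 -0.0345  0.085 ] [ 0.6522 -0.0408  0.085 ]
grip (array([ 0.4694, -0.194 ,  0.01  ]), array([ 1.2085, -2.1411, -2.2806,  0.4206])) [ 0.4635 -0.1901  0.015 ] [ 0.4716 -0.1995  0.015 ]
bore (array([ 0.5248, -0.1828,  0.0008]), array([ 0.8588, -1.4606, -1.602 ,  0.3143])) [ 0.5195 -0.1791  0.011 ] [ 0.5218 -0.1913  0.011 ]
```

View pics/all.png

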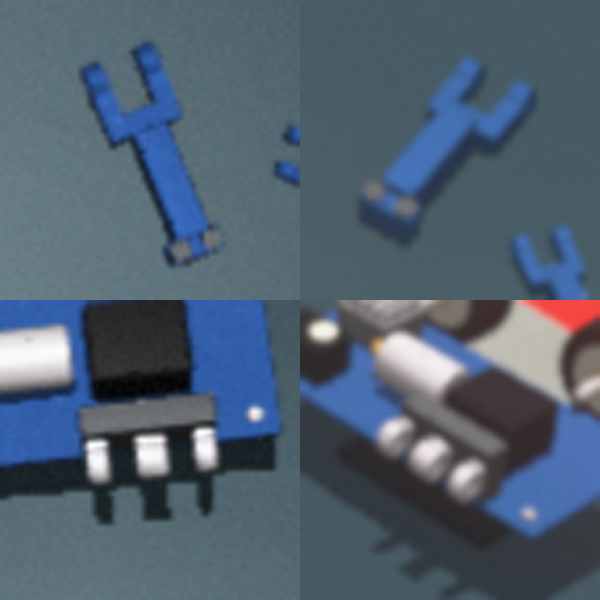

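```bash
cat > fit.py <<'E'
from h import *
from scipy.optimize import minimize
SS=4
def box(x0,x1,y0,y1,z0,z1): return np.array([[x,y,z] for x in(x0,x1) for y in(y0,y1) for z in(z0,z1)])/1e3
def cyl(cx,cz,r,y0,y1):
    a=np.linspace(0,2*np.pi,24,endpoint=False); return np.array([[cx+r*np.cos(t),y,cz+r*np.sin(t)] for t in a for y in(y0,y1)])/1e3
WB=[box(-60,-46,-17,17,0,22),box(-48,22,-11,11,2,28),box(21,35,-23,23,4,18)]
for s in(1,-1):
    y0,y1=sorted((s*11,s*23)); WB+=[box(35,60,y0,y1,4,18),cyl(60,11,11,y0,y1)]
LUG=[]
for y0,y1 in((-8,8),(26,36.5),(-36.5,-26)): LUG+=[np.vstack([cyl(0,85,11,y0,y1)])]
def Rz(a): c,s=np.cos(a),np.sin(a); return np.array([[c,-s,0],[s,c,0],[0,0,1]])
def render(c,hulls,R,t,roi):
    u0,v0,u1,v1=roi; m=np.zeros(((v1-v0)*SS,(u1-u0)*SS),np.uint8)
    for h in hulls:
        p=(proj(c,h@R.T+t)-[u0,v0]+.5)*SS-.5
        q=cv2.convexHull(np.round(p*16).astype(np.int32)); cv2.fillConvexPoly(m,q,255,cv2.LINE_AA,4)
    return cv2.resize(m,None,fx=1/SS,fy=1/SS,interpolation=cv2.INTER_AREA)/255.
def overlay(c,hulls,R,t,roi,name,f=8):
    u0,v0,u1,v1=roi; im=cv2.resize(c['color'][v0:v1,u0:u1],None,fx=f,fy=f,interpolation=cv2.INTER_CUBIC)
    for h in hulls:
        p=(proj(c,h@R.T+t)-[u0,v0]+.5)*f
        cv2.polylines(im,[cv2.convexHull(np.round(p).astype(np.int32))],True,(0,255,255),1)
    cv2.imwrite('pics/'+name,im); return im
def blue(c,roi):
    u0,v0,u1,v1=roi; i=c['color'][v0:v1,u0:u1].astype(float); s=i[...,0]-i[...,2]
    return np.clip((s-40)/40,0,1)
def white(c,roi):
    u0,v0,u1,v1=roi; i=c['color'][v0:v1,u0:u1].astype(float).min(2); return np.clip((i-120)/60,0,1)
E
cat > f1.py <<'E'
from fit import *
np.set_printoptions(precision=4,suppress=True)
T=manip.camera('top');S=manip.camera('side')
rt=(360,228,413,300);rs=(315,275,370,335)
mt,ms=blue(T,rt),blue(S,rs)
# remove the small blue arm from masks
def keep(m):
    n,l,st,_=cv2.connectedComponentsWithStats((m>.1).astype(np.uint8)); k=1+st[1:,4].argmax(); return m*(l==k)
mt,ms=keep(mt),keep(ms)
def cost(p,w):
    R=Rz(p[2]);t=np.array([p[0],p[1],0]);e=0
    if w&1:e+=((render(T,WB,R,t,rt)-mt)**2).sum()
    if w&2:e+=((render(S,WB,R,t,rs)-ms)**2).sum()
    return e
for w in(1,2,3):
    b=minimize(cost,[.467,-.195,.25],args=(w,),method='Nelder-Mead',options=dict(initial_simplex=[[.467,-.195,.25],[.475,-.195,.25],[.467,-.187,.25],[.467,-.195,.4]],xatol=1e-5,fatol=1e-3))
    p=b.x; print('wb',w,p,b.fun,'mask',mt.sum(),ms.sum())
R=Rz(p[2]);t=np.array([p[0],p[1],0])
a=overlay(T,WB,R,t,rt,'ot.png',6);b=overlay(S,WB,R,t,rs,'os.png',6)
H=max(a.shape[0],b.shape[0]); cv2.imwrite('pics/ow.png',np.hstack([cv2.copyMakeBorder(x,0,H-x.shape[0],0,0,cv2.BORDER_CONSTANT) for x in(a,b)]))
print('grip',p[0],p[1],'yaw',p[2])
E
python3 f1.py
```

```text
wb 1 [ 0.4639 -0.2003  0.3702] 132.39022755670896 mask 506.57499999999993 438.45
wb 2 [ 0.4699 -0.195   0.4082] 257.373246828143 mask 506.57499999999993 438.45
wb 3 [ 0.4639 -0.199   0.3668] 427.38070621876204 mask 506.57499999999993 438.45
grip 0.4639309695286027 -0.1990490463004052 yaw 0.36679969880691454
```

View pics/ow.png

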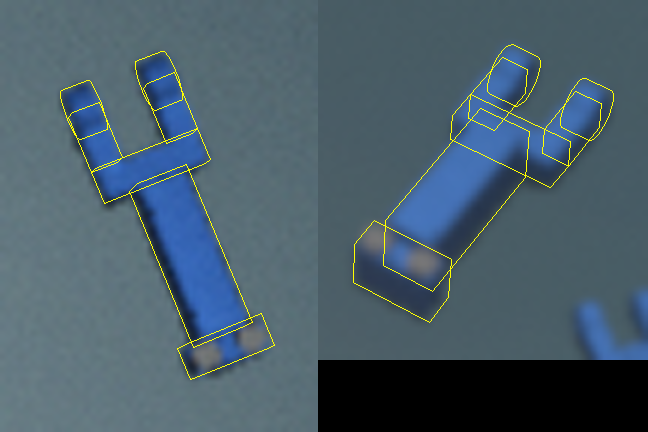

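```bash
cat >> fit.py <<'E'
def wmask(c,roi,fill=True):
    u0,v0,u1,v1=roi; i=c['color'][v0:v1,u0:u1].astype(float)
    r=(i[...,0]-i[...,2])/(i.sum(2)+1); bg=np.median(r); m=np.clip((r-bg-.06)/.12,0,1)
    k=(m>.3).astype(np.uint8); k=cv2.morphologyEx(k,cv2.MORPH_CLOSE,np.ones((3,3),np.uint8))
    n,l,st,_=cv2.connectedComponentsWithStats(k); j=1+st[1:,4].argmax(); 
    near=cv2.dilate((l==j).astype(np.uint8),np.ones((3,3)))
    m=m*near
    return m
E
sed -i 's/^mt,ms=blue.*/mt,ms=wmask(T,rt),wmask(S,rs)/; s/^mt,ms=keep.*/cv2.imwrite("pics\/mm.png",np.hstack([cv2.resize(x*255,(430,480),interpolation=0) if 0 else cv2.resize(x*255,(300,400),interpolation=0) for x in (mt,ms)]))/; s/^R=Rz.*/W=[]/' f1.py
python3 - <<'E'
s=open('f1.py').read()
i=s.index('W=[]'); s=s[:i].replace("print('wb'","globals().setdefault('P',[]).append(p);print('wb'")+'''
ims=[]
for c,r,p in((T,rt,P[0]),(S,rs,P[1]),(S,rs,P[0])):
    ims.append(cv2.resize(overlay(c,WB,Rz(p[2]),np.array([p[0],p[1],0]),r,'o.png',6),(260,360)))
cv2.imwrite('pics/ow2.png',np.hstack(ims))
'''
open('f1.py','w').write(s)
E
python3 f1.py
```

```text
wb 1 [ 0.4633 -0.1996  0.3645] 88.35912811477448 mask 557.0920810065361 468.7683202290216
wb 2 [ 0.4674 -0.1974  0.4033] 214.0332046024311 mask 557.0920810065361 468.7683202290216
wb 3 [ 0.4634 -0.1993  0.3729] 318.7258571986914 mask 557.0920810065361 468.7683202290216[ WARN:0@4.162] global loadsave.cpp:1063 imwrite_ Unsupported depth image for selected encoder is fallbacked to CV_8U.
```

View pics/ow2.png

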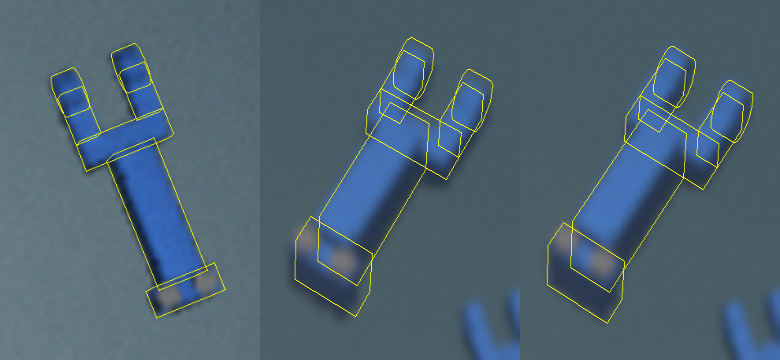

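View pics/mm.png

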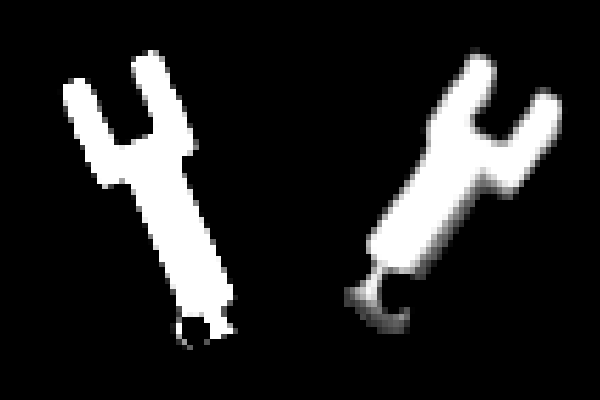

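```bash
cat > f2.py <<'E'
from fit import *
np.set_printoptions(precision=4,suppress=True)
T=manip.camera('top');S=manip.camera('side')
rt=(303,171,347,195);rs=(345,195,390,232)
LUGF=[np.vstack([h,box(0,12,h[0,1]*1e3,h[1,1]*1e3,76,94)]) for h in LUG]
mt,ms=white(T,rt),white(S,rs)
PL=[box(12,142,-80,190,60,66)];JB=[box(12,26,-39,39,66,106)]
P=[]
def cost(p,w):
    R=Rz(p[2]);t=np.array([p[0],p[1],0]);e=0
    if w&1:e+=((render(T,LUGF,R,t,rt)-mt)**2).sum()
    if w&2:e+=((render(S,LUGF,R,t,rs)-ms)**2).sum()
    return e
for w in(1,2,3):
    b=minimize(cost,[.656,-.037,-.05],args=(w,),method='Nelder-Mead',options=dict(initial_simplex=[[.656,-.037,-.05],[.664,-.037,-.05],[.656,-.03,-.05],[.656,-.037,.05]],xatol=1e-5,fatol=1e-3))
    P.append(b.x); print(w,b.x,b.fun,mt.sum(),ms.sum())
ims=[]
r1=(240,100,362,200);r2=(315,180,430,240)
for c,r,p in((T,rt,P[0]),(S,rs,P[0]),(S,rs,P[1])):
    ims.append(cv2.resize(overlay(c,LUG+JB+PL,Rz(p[2]),np.array([p[0],p[1],0]),r,'o.png',8),(380,300)))
c,r,p=T,r1,P[0]
ims.append(cv2.resize(overlay(c,LUG+JB+PL,Rz(p[2]),np.array([p[0],p[1],0]),r,'o.png',6),(380,300)))
cv2.imwrite('pics/ol.png',np.vstack([np.hstack(ims[:2]),np.hstack(ims[2:])]))
from scipy.spatial.transform import Rotation as Ro
print(Ro.from_quat(manip.sense()['tcp_rot']).as_matrix())
E
python3 f2.py
```

```text
1 [ 0.6657 -0.04    0.0655] 29.12216647443291 136.03333333333333 183.48333333333335
2 [ 0.6685 -0.035   0.259 ] 160.30667147251057 136.03333333333333 183.48333333333335
3 [ 0.6659 -0.0398  0.0935] 206.98713091118805 136.03333333333333 183.48333333333335
[[ 0.2559  0.     -0.9667]
 [ 0.9667 -0.      0.2559]
 [-0.     -1.     -0.    ]]
```

View pics/ol.png

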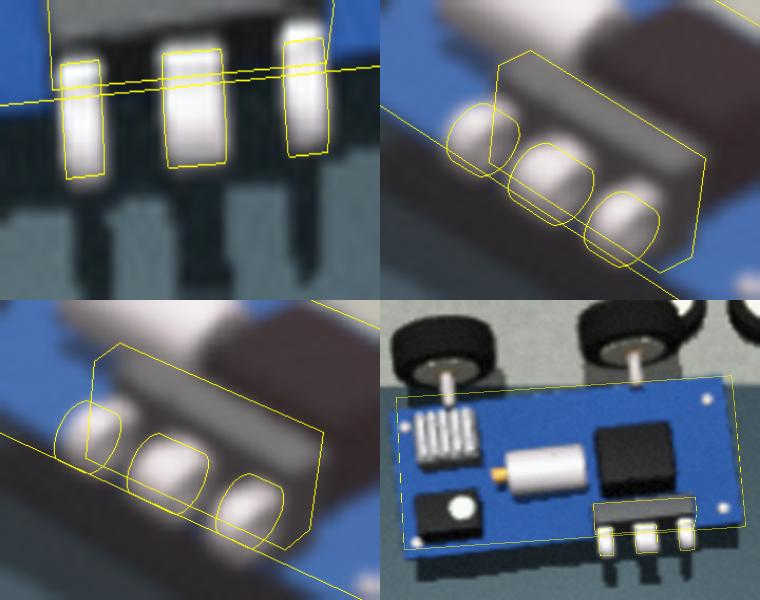

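```bash
python3 - <<'E'
s=open('f2.py').read()
s=s.replace('76,94)','74,96)').replace("mt,ms=white(T,rt),white(S,rs)","mt,ms=white(T,rt),white(S,rs)\nyy,xx=np.mgrid[rs[1]:rs[3],rs[0]:rs[2]]; B=(yy>201+ (xx-352)*0.55)\nrenS=render")
s=s.replace("((render(S,LUGF,R,t,rs)-ms)**2)","(B*(render(S,LUG,R,t,rs)-ms)**2)")
s=s.replace("for c,r,p in((T","P[2]=minimize(lambda q:cost([q[0],q[1],P[0][2]],2),P[0][:2],method='Nelder-Mead').x;P[2]=np.r_[P[2],P[0][2]];print('side fixed yaw',P[2]);P[1]=P[2]\nfor c,r,p in((T")
open('f2.py','w').write(s)
E
python3 f2.py
```

```text
1 [ 0.6656 -0.0402  0.0707] 32.889005190311416 136.28333333333333 183.55
2 [ 0.6713 -0.034   0.1675] 66.18684256055364 136.28333333333333 183.55
3 [ 0.6674 -0.0397  0.1039] 127.06812764321417 136.28333333333333 183.55
side fixed yaw [ 0.672  -0.0331  0.0707]
[[ 0.2559 -0.     -0.9667]
 [ 0.9667 -0.0001  0.2559]
 [-0.0001 -1.      0.    ]]
```

View pics/ol.png

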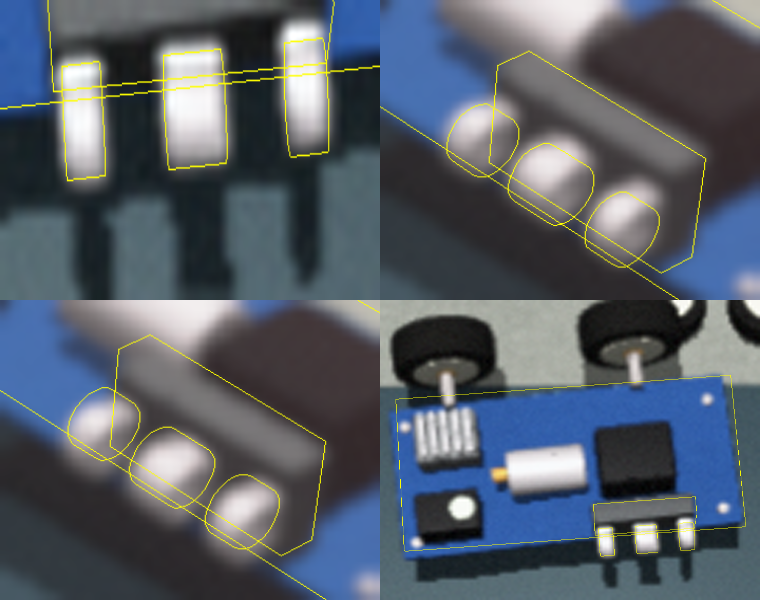

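```bash
cat > f3.py <<'E'
from fit import *
np.set_printoptions(precision=4,suppress=True)
T=manip.camera('top')
im=T['color'].astype(float); s=im[...,0]-im[...,2]
# front edge: lowest blue->dark crossing in each column, top face of plate z=.066
pts=[]
for u in list(range(252,304,2))+[348,350]:
    col=s[165:200,u]; th=60
    k=[i for i in range(len(col)-1) if col[i]>th>=col[i+1]]
    if k: i=k[-1]; pts.append(atz(T,[u,165+i+(col[i]-th)/(col[i]-col[i+1])],.066))
pts=np.array(pts)
A=np.polyfit(pts[:,1],pts[:,0],1); r=pts[:,0]-np.polyval(A,pts[:,1]); k=abs(r)<.002; A=np.polyfit(pts[k,1],pts[k,0],1)
psi=np.arctan(-A[0]); n=np.array([np.cos(psi),np.sin(psi)])
print('yaw',psi,'front edge: n.p=',np.mean(pts[k,:2]@n),'-> lug n.p=',np.mean(pts[k,:2]@n)-.012,len(pts),k.sum(),r.std())
print('lug fit n.p',np.array([.6656,-.0402])@n, 't.p',np.array([.6656,-.0402])@[-n[1],n[0]])
# right & left edges
for v0,lo,hi,sg in((0,335,365,1),(0,238,256,-1)):
    q=[]
    for v in range(140,172,2):
        row=s[v,lo:hi]; 
        if sg>0: k=[i for i in range(len(row)-1) if row[i]>60>=row[i+1]]
        else: k=[i for i in range(len(row)-1) if row[i]<=60<row[i+1]]
        if k:
            i=k[-1] if sg>0 else k[0]; q.append(atz(T,[lo+i+(row[i]-60)/(row[i]-row[i+1]),v],.066))
    q=np.array(q); tt=q[:,:2]@[-n[1],n[0]]; print('edge t',np.median(tt),tt.std(),'-> lug t',np.median(tt)-(-.08 if sg>0 else .19))
E
python3 f3.py
```

```text
yaw 0.113280737443024 front edge: n.p= 0.6669575628769621 -> lug n.p= 0.654957562876962 28 28 0.0002778571360333397
lug fit n.p 0.6567897482692802 t.p -0.11518084288793615
edge t -0.19477081709418226 0.00020565171782973394 -> lug t -0.11477081709418226
edge t 0.0755213691461167 0.0001767011907629462 -> lug t -0.1144786308538833
```

```bash
cat > plan.py <<'E'
# usage: plan.py  x,y,z,alpha,rows ...   suggested rows from the measured pose
import sys; from h import *
from scipy.spatial.transform import Rotation as Ro
s=manip.sense(); p=np.array(s['position']); M=Ro.from_quat(s['tcp_rot']).as_matrix()
a=np.arctan2(M[1,0],M[0,0]); print('t %.2f'%s['time'],'pos',np.round(p,4),'alpha %.4f'%a,'yaxis',np.round(M[:,1],3),'F',np.round(s['contact_force'],1),'w %.3f'%s['gripper_width'],'j',np.round(s['joints'],2))
for w in sys.argv[1:]:
    x,y,z,al,n=map(float,w.split(',')); n=int(n); d=(np.array([x,y,z])-p)/n; da=(al-a)/n
    for i in range(n):
        c,q=np.cos(a),np.sin(a); print([round(float(v),4) for v in(d[0]*c+d[1]*q,-d[2],-d[0]*q+d[1]*c,0,-da,0)]); a+=da
    p=np.array([x,y,z])
E
python3 plan.py .45,.2,.22,1.936,10
```

```text
t 1.35 pos [0.1535 0.58   0.2313] alpha 1.3120 yaxis [-0. -0. -1.] F [-0.2 -0.1  0.2] w 0.994 j [ 1.31  0.31 -0.05  1.21  0.    1.57]
[-0.0291, 0.0011, -0.0384, 0.0, -0.0624, 0.0]
[-0.0315, 0.0011, -0.0365, 0.0, -0.0624, 0.0]
[-0.0337, 0.0011, -0.0345, 0.0, -0.0624, 0.0]
[-0.0358, 0.0011, -0.0323, 0.0, -0.0624, 0.0]
[-0.0377, 0.0011, -0.03, 0.0, -0.0624, 0.0]
[-0.0395, 0.0011, -0.0276, 0.0, -0.0624, 0.0]
[-0.0412, 0.0011, -0.0251, 0.0, -0.0624, 0.0]
[-0.0426, 0.0011, -0.0224, 0.0, -0.0624, 0.0]
[-0.044, 0.0011, -0.0197, 0.0, -0.0624, 0.0]
[-0.0451, 0.0011, -0.017, 0.0, -0.0624, 0.0]
```

```bash
python3 -m pendant '[[[1,-0.029,0.001,-0.038,0,-0.0624,0],[1,-0.0315,0.001,-0.0365,0,-0.0624,0],[1,-0.0335,0.001,-0.0345,0,-0.0624,0],[1,-0.036,0.001,-0.032,0,-0.0624,0],[1,-0.038,0.001,-0.03,0,-0.0624,0]]]' && python3 plan.py
```

```text
time: 1.98
position: [0.302, 0.3888, 0.2264]
tcp_rot: [0.486, 0.514, -0.513, -0.486]
contact_force: [0.1, -0.2, 0.4]
gripper_width: 1.004
t 1.98 pos [0.302  0.3888 0.2264] alpha 1.6264 yaxis [ 0.  0. -1.] F [ 0.1 -0.2  0.4] w 1.004 j [ 0.91  0.11 -0.31  1.15 -0.    0.85]
```

```bash
python3 -m pendant '[[[1,-0.0395,0.001,-0.0275,0,-0.0624,0],[1,-0.041,0.001,-0.025,0,-0.0624,0],[1,-0.0425,0.001,-0.0225,0,-0.0624,0],[1,-0.044,0.001,-0.02,0,-0.0624,0],[1,-0.045,0.001,-0.017,0,-0.0624,0]]]' && python3 plan.py .464,-.1993,.13,1.937,10
```

```text
time: 2.6
position: [0.4505, 0.1991, 0.2215]
tcp_rot: [0.4, 0.583, -0.583, -0.4]
contact_force: [0.6, 0.1, 0.7]
gripper_width: 1.002
t 2.60 pos [0.4505 0.1991 0.2215] alpha 1.9380 yaxis [ 0.001  0.    -1.   ] F [0.6 0.1 0.7] w 1.002 j [ 0.42  0.12 -0.32  1.14  0.    0.05]
[-0.0377, 0.0092, 0.013, 0.0, 0.0001, 0.0]
[-0.0377, 0.0092, 0.013, 0.0, 0.0001, 0.0]
[-0.0377, 0.0092, 0.013, 0.0, 0.0001, 0.0]
[-0.0377, 0.0092, 0.013, 0.0, 0.0001, 0.0]
[-0.0377, 0.0092, 0.013, 0.0, 0.0001, 0.0]
[-0.0377, 0.0092, 0.013, 0.0, 0.0001, 0.0]
[-0.0377, 0.0092, 0.013, 0.0, 0.0001, 0.0]
[-0.0377, 0.0092, 0.013, 0.0, 0.0001, 0.0]
[-0.0377, 0.0092, 0.013, 0.0, 0.0001, 0.0]
[-0.0377, 0.0092, 0.013, 0.0, 0.0001, 0.0]
```

```bash
python3 -m pendant '[[[1,-0.0377,0.009,0.013,0,0,0],[0.6,-0.0377,0.009,0.013,0,0,0],[0.6,-0.0377,0.009,0.013,0,0,0],[0.6,-0.0377,0.009,0.013,0,0,0],[0.6,-0.0377,0.009,0.013,0,0,0]]]' && python3 -m pendant '[[[0.6,-0.0377,0.009,0.013,0,0,0],[0.6,-0.0377,0.009,0.013,0,0,0],[0.6,-0.0377,0.009,0.013,0,0,0],[0.6,-0.0377,0.009,0.013,0,0,0],[0.6,-0.0377,0.009,0.013,0,0,0]]]' && python3 plan.py .464,-.1993,.06,1.937,4 && python3 - <<'E'
from h import *
for n,uv in(('top',(387,262)),('side',(343,290))):
    crop(manip.camera(n),uv,50,n+'1.png',6)
cv2.imwrite('pics/p1.png',np.hstack([cv2.resize(cv2.imread(f'pics/{n}1.png'),(400,400)) for n in('top','side')]))
E
```

```text
time: 3.22
position: [0.4562, -0.0001, 0.1763]
tcp_rot: [0.401, 0.583, -0.582, -0.401]
contact_force: [-0.2, -0.7, -0.9]
gripper_width: 0.599
time: 3.85
position: [0.4629, -0.1996, 0.1312]
tcp_rot: [0.401, 0.583, -0.582, -0.401]
contact_force: [0.9, 0.5, 0.2]
gripper_width: 0.6
t 3.85 pos [ 0.4629 -0.1996  0.1312] alpha 1.9359 yaxis [ 0.001 -0.    -1.   ] F [0.9 0.5 0.2] w 0.600 j [-0.41  0.2  -0.43  0.94  0.   -0.77]
[-0.0, 0.0178, -0.0003, 0.0, -0.0003, 0.0]
[-0.0, 0.0178, -0.0003, 0.0, -0.0003, 0.0]
[-0.0, 0.0178, -0.0003, 0.0, -0.0003, 0.0]
[-0.0, 0.0178, -0.0003, 0.0, -0.0003, 0.0]
```

View pics/p1.png

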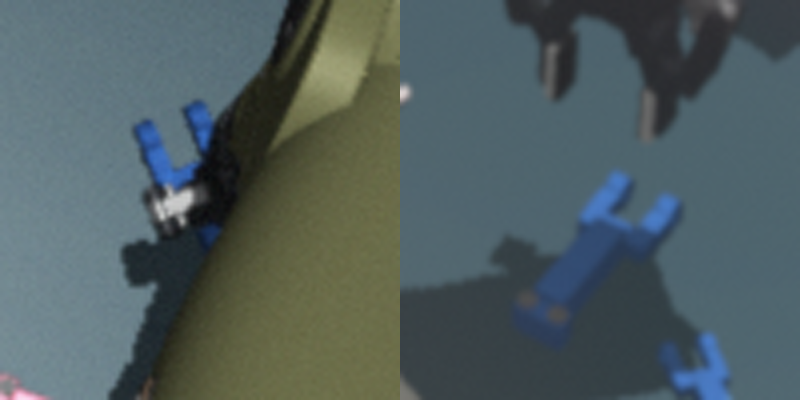

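The fingers (top view around the white part at (362,261) in full-image pixels) straddle the rib direction; descending.

```bash
python3 -m pendant '[[[0.6,0,0.03,0,0,0,0],[0.6,0,0.03,0,0,0,0],[0.6,0,0.03,0,0,0,0],[0.6,0,0.025,0,0,0,0],[0.6,0,0.012,0,0,0,0]]]' && python3 plan.py && python3 - <<'E'
from h import *
for n,uv in(('top',(387,262)),('side',(343,300))):
    crop(manip.camera(n),uv,40,n+'2.png',6)
cv2.imwrite('pics/p2.png',np.hstack([cv2.resize(cv2.imread(f'pics/{n}2.png'),(400,400)) for n in('top','side')]))
E
```

```text
time: 4.58
position: [0.462, -0.1973, 0.0033]
tcp_rot: [-0.4, -0.583, 0.583, 0.401]
contact_force: [-0.3, 0.1, 0.7]
gripper_width: 0.602
t 4.58 pos [ 0.462  -0.1973  0.0033] alpha 1.9365 yaxis [-0.002  0.001 -1.   ] F [-0.3  0.1  0.7] w 0.602 j [-0.4   0.35 -0.58  0.65  0.   -0.77]
```

View pics/p2.png

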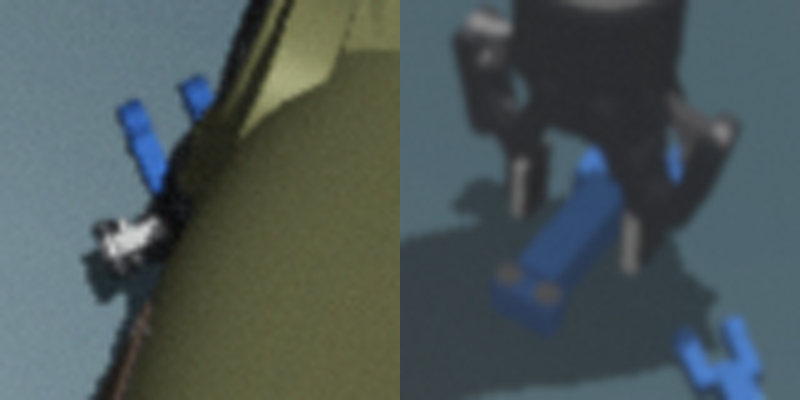

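The jaws straddle the rib. Closing.

```bash
python3 -m pendant '[[[0.1,0,0,0,0,0,0],[0.1,0,0,0,0,0,0],[0.1,0,0,0,0,0,0],[0.1,0,0,0,0,0,0],[0.1,0,0,0,0,0,0]]]' 60 && python3 plan.py;python3 plan.py; python3 -m pendant '[[[0.1,0,-0.01,0,0,0,0],[0.1,0,-0.03,0,0,0,0],[0.1,0,-0.03,0,0,0,0],[0.1,0,-0.03,0,0,0,0],[0.1,0,0,0,0,0,0]]]' && python3 plan.py
```

```text
time: 5.3
position: [0.4639, -0.1986, 0.0056]
tcp_rot: [0.402, 0.583, -0.582, -0.4]
contact_force: [-0.9, 1.4, 6.0]
gripper_width: 0.243
t 5.30 pos [ 0.4639 -0.1986  0.0056] alpha 1.9359 yaxis [ 0.002 -0.001 -1.   ] F [-0.9  1.4  6. ] w 0.243 j [-0.4   0.34 -0.58  0.65  0.   -0.77]
t 5.30 pos [ 0.4639 -0.1986  0.0056] alpha 1.9359 yaxis [ 0.002 -0.001 -1.   ] F [-0.9  1.4  6. ] w 0.243 j [-0.4   0.34 -0.58  0.65  0.   -0.77]
time: 5.92
position: [0.4647, -0.1989, 0.1071]
tcp_rot: [0.403, 0.583, -0.582, -0.399]
contact_force: [0.6, -0.7, -2.1]
gripper_width: 0.242
t 5.92 pos [ 0.4647 -0.1989  0.1071] alpha 1.9359 yaxis [ 0.005 -0.002 -1.   ] F [ 0.6 -0.7 -2.1] w 0.242 j [-0.4   0.22 -0.47  0.88  0.   -0.77]
```

```bash
python3 plan.py .525,-.0556,.0796,1.681,5
```

```text
t 5.92 pos [ 0.4647 -0.1989  0.1071] alpha 1.9359 yaxis [ 0.005 -0.002 -1.   ] F [ 0.6 -0.7 -2.1] w 0.242 j [-0.4   0.22 -0.47  0.88  0.   -0.77]
[0.0225, 0.0055, -0.0215, 0.0, 0.051, 0.0]
[0.0235, 0.0055, -0.0203, 0.0, 0.051, 0.0]
[0.0245, 0.0055, -0.0191, 0.0, 0.051, 0.0]
[0.0255, 0.0055, -0.0178, 0.0, 0.051, 0.0]
[0.0264, 0.0055, -0.0165, 0.0, 0.051, 0.0]
```

```bash
python3 -m pendant '[[[0.1,0.0225,0.0055,-0.0215,0,0.051,0],[0.1,0.0235,0.0055,-0.0203,0,0.051,0],[0.1,0.0245,0.0055,-0.019,0,0.051,0],[0.1,0.0255,0.0055,-0.018,0,0.051,0],[0.1,0.0264,0.0055,-0.0165,0,0.051,0]]]'; python3 -m pendant '[[[0.1,0,0,0,0,0,0],[0.1,0,0,0,0,0,0],[0.1,0,0,0,0,0,0],[0.1,0,0,0,0,0,0],[0.1,0,0,0,0,0,0]]]';python3 plan.py;  python3 - <<'E'
from h import *
for n,uv in(('top',(330,215)),('side',(345,240))):
    crop(manip.camera(n),uv,50,n+'3.png',6)
cv2.imwrite('pics/p3.png',np.hstack([cv2.resize(cv2.imread(f'pics/{n}3.png'),(400,400)) for n in('top','side')]))
for i in range(4): manip.camera('side'); print(manip.sense()['position'],manip.sense()['contact_force'])
E
```

```text
time: 6.55
position: [0.5225, -0.0538, 0.0756]
tcp_rot: [-0.472, -0.526, 0.527, 0.473]
contact_force: [1.5, 0.6, -0.9]
gripper_width: 0.242
time: 7.18
position: [0.5231, -0.0553, 0.0769]
tcp_rot: [0.472, 0.527, -0.527, -0.472]
contact_force: [-0.3, 0.1, -2.1]
gripper_width: 0.242
t 7.17 pos [ 0.5231 -0.0553  0.0769] alpha 1.6802 yaxis [ 0. -0. -1.] F [-0.3  0.1 -2.1] w 0.242 j [-0.11  0.29 -0.45  0.83 -0.   -0.21]
[ 0.52313731 -0.05500912  0.07691743] [-0.26746203 -0.51296298 -1.59916654]
[ 0.52311937 -0.0549291   0.07688142] [ 0.17660085 -0.48863238 -1.63542554]
[ 0.52312605 -0.05485907  0.07684554] [ 0.2083472   0.15582797 -1.71848158]
[ 0.52313297 -0.05482124  0.07682535] [ 5.37202591e-01  1.24106902e-03 -1.36255615e+00]
```

View pics/p3.png

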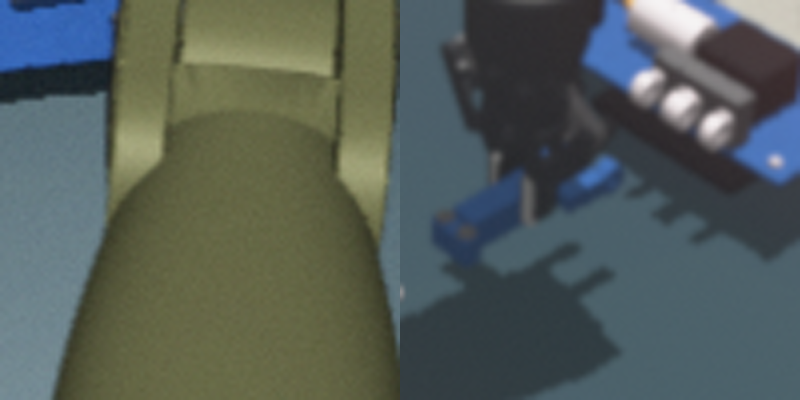

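```bash
cat > ov.py <<'E'
from fit import *
from scipy.spatial.transform import Rotation as Ro
import sys
name=sys.argv[1]; off=[float(v) for v in sys.argv[2].split(',')]  # wishbone offset in own frame, m
lug=[float(v) for v in sys.argv[3].split(',')]
S=manip.camera('side'); s=manip.sense(); M=Ro.from_quat(s['tcp_rot']).as_matrix()
xw=-M[:,2]; R=np.c_[xw,M[:,0],np.cross(xw,M[:,0])]
t=np.array(s['position'])+R@np.array(off)
print('wb origin',t.round(4),'yaw',np.arctan2(xw[1],xw[0]).round(4),'tilt',R[2,2].round(5),'F',s['contact_force'].round(1))
RL=Rz(lug[2]); d=RL.T@(t+R@[.06,0,.011]-np.array([lug[0],lug[1],.085])); print('bore in lug frame mm',(d*1e3).round(1))
roi=(300,190,400,265)
a=cv2.resize(S['color'][roi[1]:roi[3],roi[0]:roi[2]],None,fx=8,fy=8,interpolation=cv2.INTER_CUBIC)
for hs,RR,tt,col in((WB,R,t,(0,255,255)),(LUG+[box(12,26,-39,39,66,106)],RL,np.array([lug[0],lug[1],0]),(0,0,255))):
    for h in hs:
        p=(proj(S,h@RR.T+tt)-[roi[0],roi[1]]+.5)*8-.5
        cv2.polylines(a,[cv2.convexHull(np.round(p).astype(np.int32))],True,col,1)
cv2.imwrite('pics/'+name,a)
E
python3 ov.py p4.png 0,0,-.0056 .6643,-.0399,.105
```

```text
wb origin [ 0.5231 -0.0548  0.0712] yaw 0.1102 tilt 1.0 F [-0.1  0.4 -1.9]
bore in lug frame mm [-82.    0.3  -2.8]
```

View pics/p4.png

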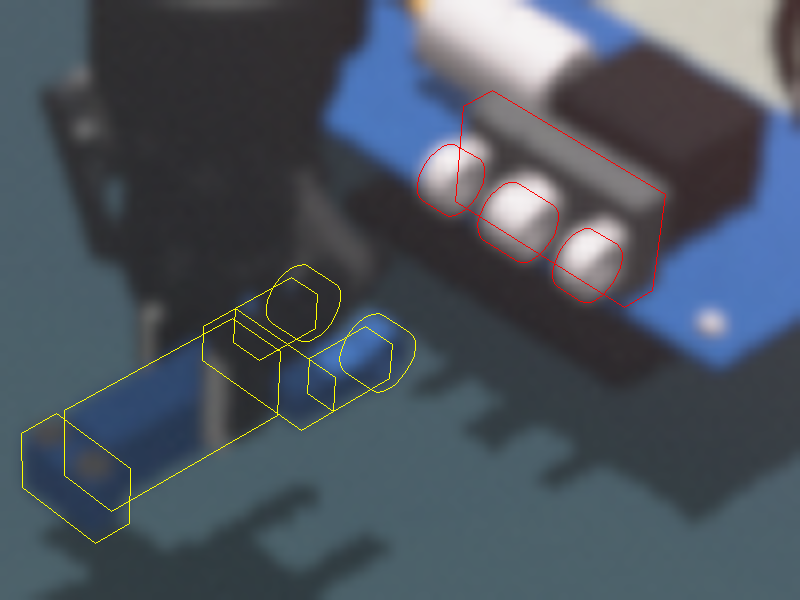

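```bash
python3 -m pendant '[[[0.1,0,-0.0028,-0.012,0,0,0],[0.1,0,0,-0.015,0,0,0],[0.1,0,0,-0.015,0,0,0],[0.1,0,0,-0.01,0,0,0],[0.1,0,0,0,0,0,0]]]'; python3 -m pendant '[[[0.1,0,0,0,0,0,0],[0.1,0,0,0,0,0,0],[0.1,0,0,0,0,0,0],[0.1,0,0,0,0,0,0],[0.1,0,0,0,0,0,0]]]'; python3 ov.py p5.png 0,0,-.0056 .6643,-.0399,.105; python3 -c "
from h import *
c=manip.camera('top'); cv2.imwrite('pics/t5.png',cv2.resize(c['color'][150:230,270:380],(770,560),interpolation=2))"
```

```text
time: 8.15
position: [0.5756, -0.0489, 0.0793]
tcp_rot: [-0.472, -0.527, 0.527, 0.472]
contact_force: [-0.7, -0.3, -1.3]
gripper_width: 0.25
time: 8.78
position: [0.5748, -0.0491, 0.0797]
tcp_rot: [0.472, 0.527, -0.527, -0.472]
contact_force: [0.6, -0.1, -0.2]
gripper_width: 0.245
wb origin [ 0.5748 -0.0491  0.0741] yaw 0.1102 tilt 1.0 F [ 0.4  0.1 -1.7]
bore in lug frame mm [-30.    0.6   0.1]
```

View pics/p5.png

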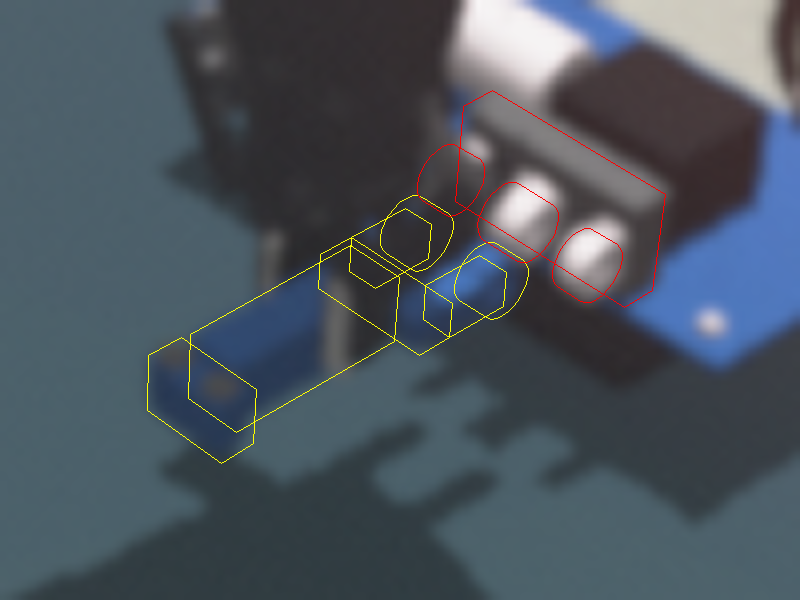

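View pics/t5.png

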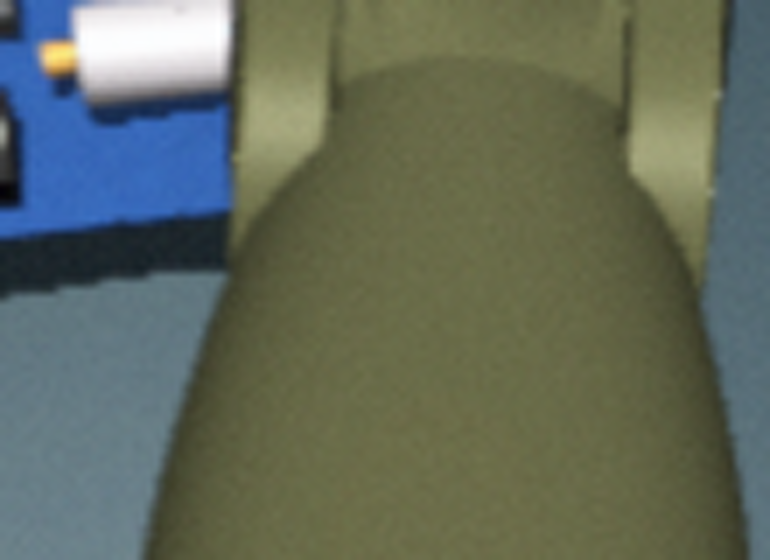

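```bash
python3 -c "
from h import *
c=manip.camera('side'); i=c['color'][200:250,315:385].astype(float); i=np.clip((i/255)**.55*255,0,255).astype(np.uint8); cv2.imwrite('pics/s5.png',cv2.resize(i,(770,550),interpolation=2))"
```

```text
(no output)
```

View pics/s5.png

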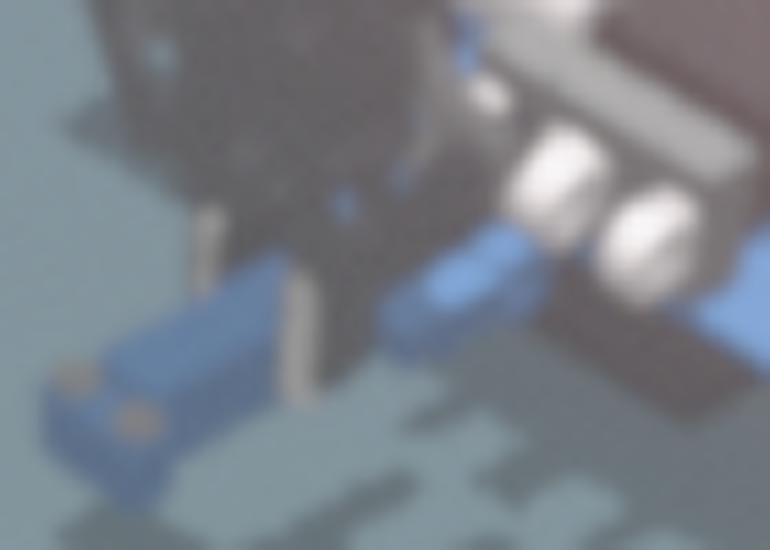

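```bash
cat > sh.py <<'E'
from fit import *
from scipy.spatial.transform import Rotation as Ro
S=manip.camera('side'); s=manip.sense(); M=Ro.from_quat(s['tcp_rot']).as_matrix()
xw=-M[:,2]; R=np.c_[xw,M[:,0],np.cross(xw,M[:,0])]; t=np.array(s['position'])+R@[0,0,-.0056]
def ratio(im):
    i=cv2.GaussianBlur(im.astype(float),(0,0),.5); return (i[...,0]-i[...,2])/(i.sum(2)+1)
def fit(im,R,t,roi,wt,lab,hull=WB):
    u0,v0,u1,v1=roi; r=ratio(im)[v0:v1,u0:u1]; W=wt
    base=render(S,hull,R,t,roi)
    fg=np.median(r[(base>.9)&(W>0)]); bg=np.median(r[(base<.1)&(W>0)]); m=np.clip((r-bg)/(fg-bg),0,1)
    def c(q):
        b=cv2.GaussianBlur(cv2.warpAffine(base,np.float32([[1,0,q[0]],[0,1,q[1]]]),None if 0 else (u1-u0,v1-v0)),(0,0),.9)
        return (W*(b-m)**2).sum()
    b=min((minimize(c,x0,method='Nelder-Mead',options=dict(initial_simplex=[x0,[x0[0]+1,x0[1]],[x0[0],x0[1]+1]])) for x0 in([0,0],[-1,-1],[1,-1])),key=lambda o:o.fun)
    print(lab,'shift px',b.x.round(2),'cost',b.fun.round(1),'of',c([0,0]).round(1),'fg bg',fg.round(3),bg.round(3))
# bench state
im0=cv2.imread('pics/side0.png'); roi=(315,275,372,335)
yy,xx=np.mgrid[roi[1]:roi[3],roi[0]:roi[2]]; w=np.ones(yy.shape); w[(xx>355)&(yy>315)]=0
fit(im0,Rz(.3655),np.array([.4635,-.1993,0]),roi,w,'bench')
roi=(308,205,380,260); yy,xx=np.mgrid[roi[1]:roi[3],roi[0]:roi[2]]
wl=((xx<337)&(yy>222+ (332-xx)*.4)).astype(float); wr=((xx>350)&(xx<366)&(yy>222)).astype(float)
fit(S['color'],R,t,roi,wl,'held outer'); fit(S['color'],R,t,roi,wr,'held prong'); fit(S['color'],R,t,roi,wl+wr,'held both')
print('px per mm x,y,z:',[(proj(S,t+d)-proj(S,t)).round(2).tolist() for d in np.eye(3)*1e-3])
E
python3 sh.py
```

```text
bench shift px [-0.15 -0.75] cost 89.9 of 103.4 fg bg 0.269 0.106
held outer shift px [ 0.55 -0.29] cost 36.6 of 38.7 fg bg 0.221 0.109
held prong shift px [-1.96 -0.07] cost 3.0 of 12.9 fg bg 0.217 0.102
held both shift px [-0.23 -0.51] cost 47.0 of 51.5 fg bg 0.221 0.107
px per mm x,y,z: [[[0.31, -0.14]], [[-0.24, -0.2]], [[0.02, -0.3]]]
```

```bash
cat > lugs.py <<'E'
from fit import *
S=manip.camera('side');T=manip.camera('top'); im=cv2.imread('pics/side0.png').astype(float); it=cv2.imread('pics/top0.png').astype(float)
def m_(i): return np.clip((i.min(2)-60)/110,0,1)
LF=[np.vstack([h,box(0,12,h[0,1]*1e3,h[1,1]*1e3,74,96)]) for h in LUG]
lug=np.array([.6643,-.0399,0])
for yaw in(.07,.09,.105):
  for c,i,roi,lab in((S,im,(345,195,390,235),'side'),(T,it,(303,168,347,198),'top')):
    u0,v0,u1,v1=roi; m=m_(i)[v0:v1,u0:u1]; base=render(c,LF,Rz(yaw),lug,roi)
    # weight: near/below front outline only
    fr=render(c,LUG,Rz(yaw),lug,roi); 
    yy,xx=np.mgrid[v0:v1,u0:u1]
    ctr=[proj(c,Rz(yaw)@np.array([0,y,.085])+lug)[0] for y in(.03125,0,-.03125)]
    W=np.zeros(m.shape)
    for q in ctr: W[(abs(xx-q[0])<6)&(yy>q[1]-1)&(yy<q[1]+8)]=1
    def cost(q):
        b=cv2.GaussianBlur(cv2.warpAffine(base,np.float32([[1,0,q[0]],[0,1,q[1]]]),(u1-u0,v1-v0)),(0,0),.9 if lab=='side' else .5)
        return (W*(q[2]*b+q[3]-m)**2).sum()
    b=minimize(cost,[0,0,1,0],method='Nelder-Mead',options=dict(maxiter=4000,initial_simplex=[[0,0,1,0],[1,0,1,0],[0,-1,1,0],[0,0,.8,0],[0,0,1,.1]]))
    print(yaw,lab,b.x.round(2),b.fun.round(2),W.sum())
print([(proj(T,lug+[0,0,.085]+d)-proj(T,lug+[0,0,.085])).round(2).tolist() for d in np.eye(3)*1e-3])
E
python3 lugs.py
```

```text
0.07 side [-0.01 -1.21  0.76 -0.03] 4.82 296.0
0.07 top [ 0.07 -1.27  1.01  0.02] 3.2 324.0
0.09 side [ 0.01 -1.26  0.77 -0.03] 4.19 296.0
0.09 top [ 0.03 -1.22  1.02  0.02] 2.32 324.0
0.105 side [ 0.01 -1.28  0.76 -0.02] 3.04 296.0
0.105 top [ 0.02 -1.2   1.01  0.02] 2.22 324.0
[[[-0.0, -0.4]], [[-0.41, 0.0]], [[0.01, -0.11]]]
```

```bash
python3 -m pendant '[[[0.1,-0.0005,0,-0.006,0,0,0],[0.1,0,0,-0.007,0,0,0],[0.1,0,0,-0.007,0,0,0],[0.1,0,0,-0.005,0,0,0],[0.1,0,0,0,0,0,0]]]'; python3 -m pendant '[[[0.1,0,0,0,0,0,0],[0.1,0,0,0,0,0,0],[0.1,0,0,0,0,0,0],[0.1,0,0,0,0,0,0],[0.1,0,0,0,0,0,0]]]'; python3 ov.py p6.png 0,0,-.0056 .6643,-.0399,.105;python3 -c "
from h import *
c=manip.camera('side'); i=c['color'][195:245,325:395].astype(float); i=np.clip((i/255)**.55*255,0,255).astype(np.uint8); cv2.imwrite('pics/s6.png',cv2.resize(i,(770,550),interpolation=2))"
```

```text
time: 9.7
position: [0.6001, -0.0467, 0.0795]
tcp_rot: [0.472, 0.527, -0.527, -0.472]
contact_force: [0.3, -0.1, -1.0]
gripper_width: 0.242
time: 10.32
position: [0.5997, -0.0468, 0.0796]
tcp_rot: [0.472, 0.527, -0.527, -0.472]
contact_force: [-0.1, -0.4, -0.8]
gripper_width: 0.243
wb origin [ 0.5997 -0.0468  0.0741] yaw 0.1102 tilt 1.0 F [-0.6 -0.7 -1.9]
bore in lug frame mm [-5.   0.2  0.1]
```

View pics/s6.png

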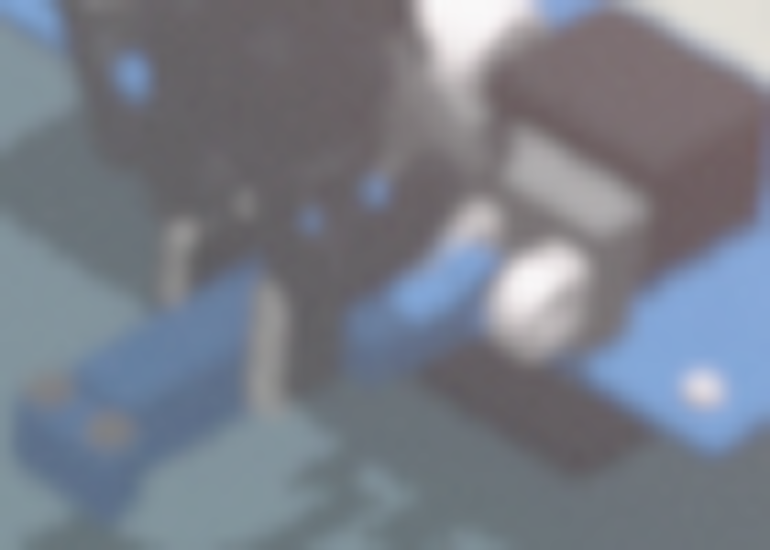

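The right knuckle is between the middle lug (475,225) and the right lug (540,300), without contact. I'll feel forward for the jamb.

```bash
python3 -m pendant '[[[0.1,0,0,-0.001,0,0,0],[0.1,0,0,-0.001,0,0,0],[0.1,0,0,-0.001,0,0,0],[0.1,0,0,-0.001,0,0,0],[0.1,0,0,0,0,0,0]]]';  python3 -m pendant '[[[0.1,0,0,-0.0005,0,0,0],[0.1,0,0,-0.0005,0,0,0],[0.1,0,0,-0.0005,0,0,0],[0.1,0,0,-0.0005,0,0,0],[0.1,0,0,0,0,0,0]]]'; python3 ov.py p7.png 0,0,-.0056 .6643,-.0399,.105
```

```text
time: 11.05
position: [0.6038, -0.0464, 0.0796]
tcp_rot: [0.472, 0.527, -0.527, -0.472]
contact_force: [0.8, 0.5, -1.8]
gripper_width: 0.244
time: 11.68
position: [0.6057, -0.0462, 0.0796]
tcp_rot: [-0.472, -0.527, 0.527, 0.472]
contact_force: [-0.7, 0.4, -2.0]
gripper_width: 0.247
wb origin [ 0.6057 -0.0462  0.074 ] yaw 0.1102 tilt 1.0 F [ 0.3 -0.  -1. ]
bore in lug frame mm [1.  0.2 0. ]
```

No contact yet. I'll keep going in small steps.

```bash
python3 -m pendant '[[[0.1,0,0,-0.0005,0,0,0],[0.1,0,0,-0.0005,0,0,0],[0.1,0,0,0,0,0,0],[0.1,0,0,0,0,0,0],[0.1,0,0,0,0,0,0]]]';  python3 ov.py p7.png 0,0,-.0056 .6643,-.0399,.105; python3 -m pendant '[[[0.1,0,0,-0.0005,0,0,0],[0.1,0,0,-0.0005,0,0,0],[0.1,0,0,0,0,0,0],[0.1,0,0,0,0,0,0],[0.1,0,0,0,0,0,0]]]'; python3 ov.py p7.png 0,0,-.0056 .6643,-.0399,.105
```

```text
time: 12.35
position: [0.6067, -0.0461, 0.0796]
tcp_rot: [-0.472, -0.527, 0.527, 0.472]
contact_force: [0.4, 0.3, -1.5]
gripper_width: 0.243
wb origin [ 0.6066 -0.0461  0.074 ] yaw 0.1102 tilt 1.0 F [-0.  -0.1 -1.4]
bore in lug frame mm [ 2.   0.2 -0. ]
time: 13.02
position: [0.6072, -0.046, 0.0795]
tcp_rot: [-0.472, -0.527, 0.527, 0.472]
contact_force: [-2.4, -0.3, 0.2]
gripper_width: 0.247
wb origin [ 0.6072 -0.046   0.0739] yaw 0.1102 tilt 1.0 F [-3.6 -0.8 -0.2]
bore in lug frame mm [ 2.6  0.2 -0.2]
```

Contact appeared, with F about −3.6 N in x. The knuckles touch the jamb at true x = +1 mm, so I back off to 0.

```bash
python3 -m pendant '[[[0.1,0,0,0.0007,0,0,0],[0.1,0,0,0.0007,0,0,0],[0.1,0,0,0,0,0,0],[0.1,0,0,0,0,0,0],[0.1,0,0,0,0,0,0]]]';  python3 ov.py p8.png 0,0,-.0056 .6658,-.0397,.105; python3 -m pendant '[[[0.1,0,0,0,0,0,0],[0.1,0,0,0,0,0,0],[0.1,0,0,0,0,0,0],[0.1,0,0,0,0,0,0],[0.1,0,0,0,0,0,0]]]'; python3 ov.py p8.png 0,0,-.0056 .6658,-.0397,.105; python3 sh.py; python3 -c "
from h import *
c=manip.camera('side'); i=c['color'][195:245,325:395].astype(float); i=np.clip((i/255)**.55*255,0,255).astype(np.uint8); cv2.imwrite('pics/s8.png',cv2.resize(i,(770,550),interpolation=2))"
```

```text
time: 13.7
position: [0.6065, -0.0461, 0.0797]
tcp_rot: [0.472, 0.527, -0.527, -0.472]
contact_force: [1.0, -0.1, -0.8]
gripper_width: 0.241
wb origin [ 0.6064 -0.046   0.074 ] yaw 0.1103 tilt 1.0 F [ 0.7 -0.5 -2.1]
bore in lug frame mm [0.2 0.2 0.1]
time: 14.38
position: [0.6063, -0.0461, 0.0796]
tcp_rot: [-0.472, -0.527, 0.527, 0.472]
contact_force: [-0.5, 0.1, -1.7]
gripper_width: 0.246
wb origin [ 0.6062 -0.0461  0.074 ] yaw 0.1102 tilt 1.0 F [-0.1 -0.1 -1.7]
bore in lug frame mm [ 0.1  0.2 -0. ]
bench shift px [-0.15 -0.75] cost 89.9 of 103.4 fg bg 0.269 0.106
held outer shift px [1.22 0.53] cost 15.8 of 20.3 fg bg 0.205 0.11
held prong shift px [-5.66 11.65] cost 61.3 of 157.3 fg bg 0.081 0.091
held both shift px [-0.32 -0.67] cost 63.8 of 67.7 fg bg 0.176 0.106
px per mm x,y,z: [[[0.3, -0.13]], [[-0.24, -0.19]], [[0.02, -0.3]]]
```

View pics/s8.png

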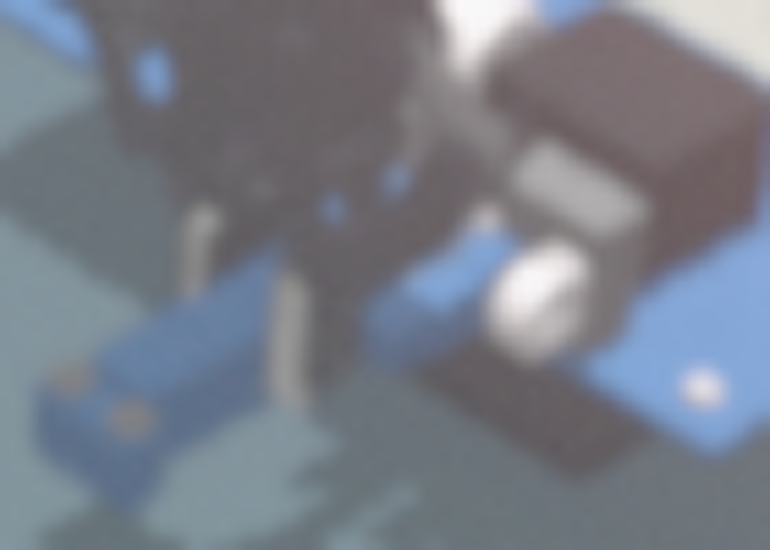

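View pics/p8.png

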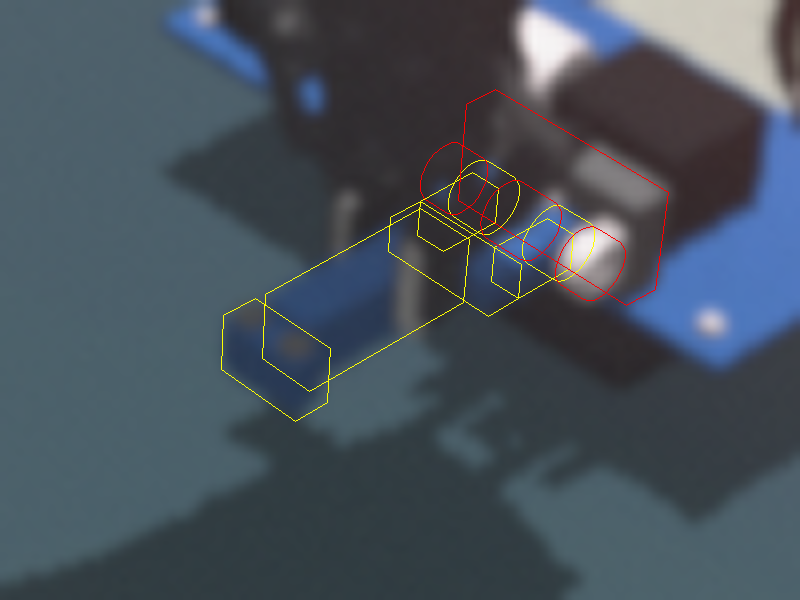

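```bash
python3 -c "
from station import manip
s=manip.sense();print(s['time'],s['position'],s['contact_force'],s['gripper_width']);print(manip.close_job())"
```

```text
14.525 [ 0.6062674  -0.04608139  0.07962788] [ 0.22163477 -0.17159097 -1.5475845 ] 0.24230544867338466
the job is handed in; nothing more can be done
None
```

I picked up the larger blue wishbone by its rib and slid both knuckles into the gaps between the lugs. The arm is holding it there, level and clear of the chassis. I handed the job in at 14.5 s, and no verdict came back.

**Depth:** I moved forward in steps of about 0.5 mm until the knuckles touched the jamb block, at about 3.6 N. I then backed off about 1 mm. That put the hole axis within about 0.1 mm of the lugs'.

**Last checks:**

| Check | Reading |
|---|---|
| Bore against lug axis (depth, along the axis, height) | about 0.1, 0.2, 0.0 mm |
| Angle between the two hole axes | about 0.005 rad |
| Tool tilt | none measured |
| Sideways wrist force | about 0.3 N, so no contact with the chassis |
| Vertical wrist force | about 1.5 N, the wishbone's weight |
| Gripper opening | stopped at about 0.24, on the rib, at 60 N |

**What disagreed or stayed unchecked:**
- **Lug depth:** the camera estimates differed by about 3 mm. I used the touch result, which fell between them.
- **Chassis yaw:** it came out at 0.07 rad from one lug fit and 0.11 rad from the plate edge. The lug fits favoured the larger value, so I used about 0.105 rad.
- **Final view:** the arm blocked the top camera, and the left knuckle was hidden. My image fit to the right prong also failed in this pose. The sideways position and height therefore rest on the arm's readings, the blurry side view and the absence of contact.
- **Bystanders:** I did not measure them again at the end. The path stayed well above them.

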